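# Ballast the polishing-jar carousel and hold the red jar at the front

## Task

Lower the loose steel ballast collar over the carousel's centre shaft until it sits fully down on the wooden hub, without dropping it, and let go of it. Then turn the carousel smoothly, never spinning it fast, until the red-lidded jar is in line with the brass pointer on the stand, and finish with the gripper still closed firmly on the red-lidded jar, holding the carousel still there. Leave the other things on the bench where they are.

Things in the scene. Friction and masses are not known exactly. Their poses are not given: they have to be found in the camera images.
- stand: Fixed dark steel base disc of the carousel, 250 mm diameter, 12 mm thick, lying on the bench; origin at the centre of its underside, z up on the turning axis. A brass pointer bar 12 mm wide and high, with a 53 mm high ball-topped brass pin near its end 160 mm from the axis, sticks out of its rim along its own -x to 169 mm, roughly towards the robot (yaw within 0.6 rad): that is the front.
- turntable (a joint): Angle of the carousel on the stand, rad, growing anticlockwise seen from above; 0 with the red-lidded jar at the back (stand's +x), +pi or -pi with it at the front pointer; it turns to 6.3 either way. Bearing friction about 0.06 N m: it stays where left.
- shoulder (a point): Top centre of the carousel's dark wooden hub (44 mm diameter), on the turning axis, 70 mm above the bench: the collar's underside rests here.
- shaft_tip (a point): Top of the steel centre shaft, 125 mm above the bench, on the turning axis. Shaft diameter 16 mm, its last 8 mm tapering to 8 mm.
- red_lid (a point): Top centre of the red-lidded white jar, the marked one, 106 mm above the bench. The jar is 78 mm tall and upright, fixed to the turntable; lid 50 mm diameter and 16 mm high over a 48 mm diameter body. The other three jars have the same shape with black, grey and black lids.
- front_spot (a point): Point on the stand's pointer line, 82 mm from the axis and 28 mm above the bench: where the red-lidded jar's centre stands when it is exactly at the front.
- collar: Loose plain steel ballast ring lying flat on the bench to the left or right of the carousel, outer diameter 52 mm, bore 20 mm, height 30 mm, about 0.4 kg; origin at the centre of its underside, z along the bore.
- cup: Bystander: loose blue ceramic cup, 68 mm diameter, 65 mm high, on the other side of the carousel from the collar; origin at the centre of its underside.
- chisel_a: Bystander: chisel with dark wooden handle, 170 mm long along its x, 14 mm high; origin about its middle, underside.
- chisel_b: Bystander: chisel with red handle, 170 mm long along its x, 14 mm high; origin about its middle, underside.
- brush: Bystander: flat wooden dust brush, 160 mm long along its x, 14 mm high; origin near its middle, underside.
- mallet: Bystander: wooden mallet lying down, 260 mm long along its x, head 100 mm wide and 55 mm high at its +x end; origin near its middle, underside.
- offcut: Bystander: grey stone block 70 x 100 x 45 mm; origin at the centre of its underside.
- red_jar: The red-lidded jar itself; origin at the centre of its underside, 78 mm under point red_lid. It stands with three others, fixed, a quarter turn apart, centres 82 mm from the axis, on the carousel's pale wood disc (230 mm diameter, top 28 mm above the bench).
Not all that is in view belongs to the job. There is more than one size of the collar; the one meant has the size given above.

How it is judged (in metres and radians):
On the way, in this order (a step that is already met when the one before it is completed fails the run):
1. the collar is fully down on the hub around the shaft, and let go (horizontal distance between collar and shoulder below 0.004 m and z of collar in the frame of shoulder between -0.004 and 0.004 m and angle between collar's own z axis and vertical below 0.06 rad and contact force between the fingers and collar below 0.1 N), for 0.2 s.
2. the red-lidded jar is at the front pointer (horizontal distance between red_lid and front_spot below 0.01 m), for 0.2 s.
At the end, for the whole second after the job is handed in: The collar sits on the hub around the shaft (within 4 mm in height and of the axis, level within 0.06 rad); the red-lidded jar's centre is within 10 mm of the pointer line's front spot; the fingers are still on that jar with more than 5 N, and the carousel stands still (under 0.1 rad/s) (horizontal distance between collar and shoulder below 0.004 m and z of collar in the frame of shoulder between -0.004 and 0.004 m and angle between collar's own z axis and vertical below 0.06 rad and horizontal distance between red_lid and front_spot below 0.01 m and contact force between the fingers and red_jar above 5 N and velocity of joint turntable between -0.1 and 0.1 rad/s); the arm keeps its last pose, push and grip.
It fails at once if a bystander (cup, chisels, brush, mallet, offcut) is pushed more than 30 mm away (distance of any of cup, chisel_a, chisel_b, brush, mallet, offcut from where it was at the start of the episode above 0.03 m).
It fails at once if the carousel is spun faster than 2.5 rad/s (velocity of joint turntable above 2.5 rad/s or velocity of joint turntable below -2.5 rad/s).
It fails at once if the collar is dropped down the shaft (faster than 0.5 m/s on it) (horizontal distance between collar and shoulder below 0.015 m and z of collar in the frame of shoulder below 0.055 m and linear speed of collar above 0.5 m/s).
It also fails if it takes over 67 s, if anything falls off the work surface, if the arm or the gripper's body presses on something with over 40 N, if the wrist force passes 120 N, or if a joint passes its speed limit or range.

## Robot

A 6-joint arm with a two-finger parallel gripper is mounted at the origin on the work surface. World frame = base frame: x ahead of the robot, y to its left, z up, the work surface at z = 0. Lengths are in mm, angles in rad, forces in N, time in s.
With the tool pointing down it reaches from about 275 to 725 mm from the base axis. Payload 5.6 kg.
Tool frame: the origin (TCP) lies at the very end of the fingers, on their centre line; the grasp point (between the pads) lies 19 mm behind it; z points along the fingers, y is the line along which they close (so a half turn about z gives the same grasp; the last joint's range is limited). The gripper opens to 85 mm and grips with 20 to 120 N. Pads are 22 mm wide; open, the fingers measure 114 mm over their backs; the gripper's body (76 mm by 85 mm) begins 54 mm behind the grasp point. The pads swing forward as they close: fully open they stand 13 mm farther back than shut.
Start: joints at [-0.921, 0.255, 0.108, 0, -1.424, -0.285], TCP at [196.238, -513.793, 231.283] pointing down, gripper open.
Joint ranges: [-2.95, 2.95], [-1.21, 1.97], [-1.09, 1.5], [-2.87, 1.71], [-2.94, -0.07], [-3.05, 3.05]. Speed limits (rad/s): [2.57, 2.57, 3.14, 3.14, 3.14, 3.14].

## Interface

Orientations are given as [roll, pitch, yaw] about the fixed x, y, z axes, in that order (R = Rz(yaw) Ry(pitch) Rx(roll)).
In Python, from station import * gives the robot as it stands.
- The arm moves only by the tool step_arm, never from a script. Its argument "moves" is a list of rows, each a list of 3 entries, a list of its own where there are three numbers: the shift along the world's x, y, z in m, then the turn, a rotation vector about the world's x, y, z in rad, then the closure, from 0 (fully open) to 1 (shut). In form: [[[dx, dy, dz], [wx, wy, wz], jaw], ...]. A call has 1 to 8 rows; each row shifts and turns the commanded pose from where the row before left it; what a row does not reach is not made up. A row lasts 1/10 s, in which the tool goes at most 50 mm and 8.59 degrees, less where a joint would pass 70% of its speed; a pose out of reach is approached as far as the arm can. A call is refused whole if a number of a shift passes 0.05 or a number of a turn 0.15, either way. A call with a gripper value outside its range is refused whole. The fingers move at their own pace and stop on an object; "squeeze" is the grip in N (left out, the last holds). Time passes only in rows, so rows that do not move let the fingers close. It gives the time, the measured TCP pose, the force, the opening and the grip force at its end, in the units of the state.
- get_state(): the state, without advancing time (a new reading comes with each control period).
- grab_frame(name): name is "scene" or "top"; returns a dict with "color" (384x512x3 uint8, blue, green, red), "z_map" (384x512 float32, mm along the optical axis (not along the pixel's ray), 0 where there is no reading), "fx", "fy", "cx", "cy" (pixels), "D" ([k1, k2, p1, p2, k3] as OpenCV has them; the pictures are not rectified), "xyz" and "rotation" of the camera in the world. Camera axes: x right, y down, z forward; pixel columns grow to the right and rows downward; lengths in mm; the calibration is good to about 2 mm. A picture is of the moment at which its call begins.
- hand_in(): hands the job in; it is judged then, once.
The state is a dict: "time_s": time; "q": joint angles; "qd": joint speeds; "effort": joint torques, N m; "tool_pos": TCP position; "tool_rot": TCP orientation; "contact_force": force on the tool from outside, world axes, zero at the start; "torque": the same for the moment, N m; "width": opening from 0.0 (shut) to 1.0 (fully open); "gripper_force": force on a finger pad.
Only numpy, scipy, OpenCV 4.12 (cv2) and the standard library are available. Lean on these libraries where they do the work, as an engineer would, in place of code of your own. Each camera call takes 0.05 s, during which the arm holds its last target. There are 200 camera calls.

## Working session

There is one attempt and no reset: what is moved stays moved. The work goes in short steps, Python scripts to look and compute and a tool call to move; the robot and the scene stay as the last step left them, time stands still between calls to the robot, and variables do not carry over. Pictures are saved under pics/ and viewed, at most 10 in all, crops included, and the job is handed in when it is done.

Besides the shell and the picture viewer there is one more tool, called after "Request:" in YAML: its name, and indented under it one key for each argument. step_arm: Moves the arm, as the interface text tells. Its arguments: {"type":"object","properties":{"moves":{"type":"array","items":{"type":"array"}},"squeeze":{"type":"number"}},"required":["moves"]}

```bash
mkdir -p pics; cat > h.py <<'E'
import numpy as np, cv2, pickle
from station import *
def shot(n):
    f=grab_frame(n); pickle.dump(f,open(f'{n}.pkl','wb')); return f
def load(n): return pickle.load(open(f'{n}.pkl','rb'))
def ray(f,uv):
    uv=np.asarray(uv,float).reshape(-1,1,2)
    K=np.array([[f['fx'],0,f['cx']],[0,f['fy'],f['cy']],[0,0,1]],float)
    p=cv2.undistortPoints(uv,K,np.array(f['D'],float)).reshape(-1,2)
    R=np.array(f['rotation'],float)
    if R.shape!=(3,3):
        from scipy.spatial.transform import Rotation as Ro
        R=Ro.from_euler('xyz',R).as_matrix()
    return np.c_[p,np.ones(len(p))]@R.T
def onplane(f,uv,z):
    d=ray(f,uv); o=np.array(f['xyz'],float)
    return o+d*((z-o[2])/d[:,2])[:,None]
def cloud(f):
    h,w=f['z_map'].shape
    uv=np.stack(np.meshgrid(np.arange(w),np.arange(h)),-1).reshape(-1,2)
    P=np.array(f['xyz'],float)+ray(f,uv)*f['z_map'].reshape(-1,1)
    P[f['z_map'].ravel()==0]=np.nan
    return P.reshape(h,w,3)
E
python3 - <<'E'
from h import *
for n in ('scene','top'):
    f=shot(n); print(n,f['xyz'],f['rotation'],f['fx'],f['D'])
    cv2.imwrite(f'pics/{n}0.png',f['color'])
s=get_state();print(s)
E
```

```text
scene [1423.97977444 -241.44628139  917.32067477] [-2.2871039  -0.00421832  1.31413755] 465.8866587621987 [-0.01841019  0.          0.          0.          0.        ]
top [4.46330214e+02 1.22559872e+00 1.35632231e+03] [-3.07580908 -0.02490131 -1.57998436] 406.3747781862615 [-0.09072353  0.          0.          0.          0.        ]
{'time_s': 0.1, 'q': array([-9.21426438e-01,  2.55681524e-01,  1.07145877e-01, -3.83402298e-04,
       -1.42390639e+00, -2.84609752e-01]), 'qd': array([-2.40382708e-04, -1.53571684e-03,  4.49627749e-03,  8.72935883e-05,
        1.43166392e-03, -1.55778574e-03]), 'effort': array([-2.70670273e-03, -3.87604201e+01,  2.38472754e+01,  5.37804365e+00,
       -3.82315935e-03, -2.50789401e-05]), 'tool_pos': array([ 196.08798448, -513.39133247,  230.50020049]), 'tool_rot': array([ 3.13990667e+00, -9.81621740e-05, -2.77688886e+00]), 'contact_force': array([-0.13458953, -0.15529873, -0.70936387]), 'torque': array([ 0.01023531, -0.03040577,  0.02686018]), 'gripper_force': 0.0, 'width': 1.0030928443806093}
```

View pics/top0.png

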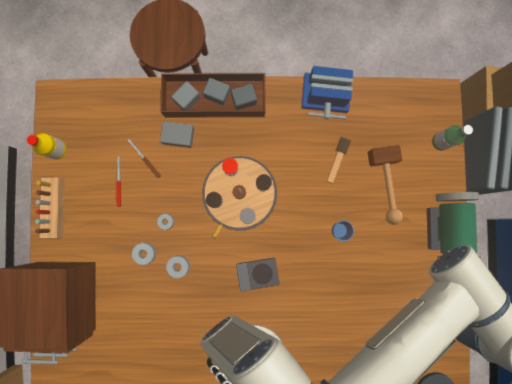

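View pics/scene0.png

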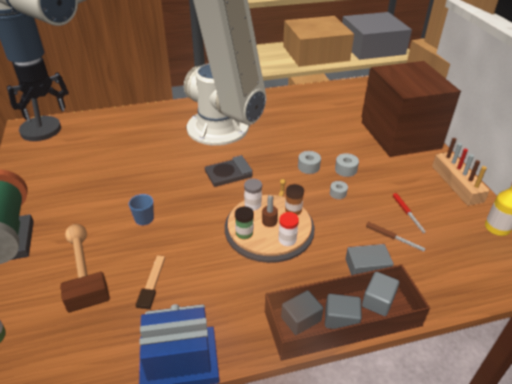

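Top view: the carousel is at (239,192), the red lid at (230,166), the pointer tip at (217,234), three rings at (165,222), (143,254) and (177,267), and the cup at (343,231). Next I measure them.

```bash
python3 - <<'E'
from h import *
f=load('top'); C=f['color'].astype(int); P=cloud(f); hsv=cv2.cvtColor(f['color'],cv2.COLOR_BGR2HSV)
def blobs(m,amin=20):
    n,l,s,c=cv2.connectedComponentsWithStats(m.astype(np.uint8)); return [(s[i],c[i],l==i) for i in range(1,n) if s[i][4]>=amin]
# rings: grey (low sat) in window
m=np.zeros(hsv.shape[:2],bool); m[205:285,125:195]=True
m&=(hsv[...,1]<80)
for s,c,b in blobs(m):
    z=np.nanmedian(P[b][:,2]); 
    cn=cv2.findContours(b.astype(np.uint8),0,1)[0][0]
    (cx,cy),r=cv2.minEnclosingCircle(cn); A=cv2.contourArea(cn)
    w=onplane(f,[[cx,cy]],z)[0]
    mm=(1356-z)/f['fx']
    print('ring',c,s,'z',z,np.nanpercentile(P[b][:,2],[10,90]),'ctr',w,'dia',2*(r+.5)*mm, 'holeD',2*np.sqrt(max(0,(cv2.contourArea(cv2.convexHull(cn))-0))/np.pi)*mm,'area',s[4])
# red lid
red=((hsv[...,0]<8)|(hsv[...,0]>172))&(hsv[...,1]>170)&(hsv[...,2]>120)
for s,c,b in blobs(red,30): print('red',c,s[4],np.nanmedian(P[b],0),onplane(f,[c],106)[0])
# stand edge at z<=12..28: disc outline by height from cloud
H=P[...,2]
d=(H>20)&(H<36); d[:150]=0; d[240:]=0; d[:,:195]=0; d[:,285:]=0
pts=P[d]; print('disc n',len(pts),np.nanmedian(pts[:,2]))
cn=np.argwhere(d)[:,::-1].astype(np.float32)
W=onplane(f,cn,28)[:,:2].astype(np.float32); h=cv2.convexHull(W); e=cv2.fitEllipse(h); print('disc',cv2.minEnclosingCircle(W),e)
# brass pointer
br=(hsv[...,0]>15)&(hsv[...,0]<32)&(hsv[...,1]>150)&(hsv[...,2]>110); br[:222]=0; br[245:]=0; br[:,:205]=0;br[:,235:]=0
for s,c,b in blobs(br,4): 
    print('brass',c,s,np.c_[np.argwhere(b)[:,::-1],P[b].round()][::3])
cv2.imwrite('pics/crop1.png',cv2.resize(f['color'][150:285,120:290],None,fx=4.5,fy=4.4,interpolation=cv2.INTER_CUBIC)[:600,:800])
E
```

```text
ring [165.         221.26153846] [157 214  17  16 195] z 29.1916863458257 [19.65057447 32.95494752] ctr [451.38840677 278.74666334  29.19168635] dia 57.9967915571109 holeD 51.44625945576872 area 195
ring [143.33080808 253.22474747] [132 243  24  22 396] z 39.923751776944755 [21.415384   44.26231164] ctr [350.26329661 346.06725809  39.92375178] dia 82.10374333873511 holeD 73.13253461299495 area 396
ring [177.22751323 266.47089947] [166 256  24  22 378] z 40.48974887462555 [23.44641832 44.150015  ] ctr [306.35974454 236.43779257  40.48974887] dia 78.85771232876436 holeD 72.22888808520268 area 378
red [ 32.10227273 139.56818182] 88 [698.05621282 656.49974639 169.34175759] [712.12610966 691.58380774 106.        ]
red [229.64974619 165.65482234] 197 [621.59055522  62.42665512 105.52948423] [622.22118823  63.3708374  106.        ]
red [118.48453608 193.37113402] 97 [546.40634085 438.62636031  12.46789083] [538.796435   408.05689184 106.        ]
red [ 41.28571429 211.25714286] 35 [485.31322469 655.44432991 110.42968252] [484.75233555 653.69051994 106.        ]
disc n 2780 28.03108613830682
[... 227 characters left out ...]
[[218. 225. 439. 109.  -4.]
 [221. 225. 439.  98.  10.]
 [220. 226. 435. 101.  13.]
 [218. 227. 432. 107.  11.]
 [221. 227. 432.  97.  11.]
 [218. 228. 429. 107.  12.]
 [221. 228. 429.  97.  12.]
 [218. 229. 426. 107.  12.]
 [221. 229. 425.  98.  -2.]
 [218. 230. 422. 108.   9.]
 [215. 231. 419. 118.  -1.]
 [218. 231. 419. 107.  10.]
 [214. 232. 415. 122.  -4.]
 [217. 232. 416. 111.   9.]
 [212. 233. 412. 128.   2.]
 [215. 233. 413. 114.  50.]
 [218. 233. 412. 107.  15.]
 [214. 234. 410. 117.  47.]
 [217. 234. 409. 110.  19.]
 [213. 235. 407. 120.  54.]
 [216. 235. 407. 110.  54.]
 [213. 236. 404. 120.  55.]
 [216. 236. 404. 111.  50.]
 [213. 237. 401. 121.  46.]
 [216. 237. 401. 111.  50.]]
```

View pics/crop1.png

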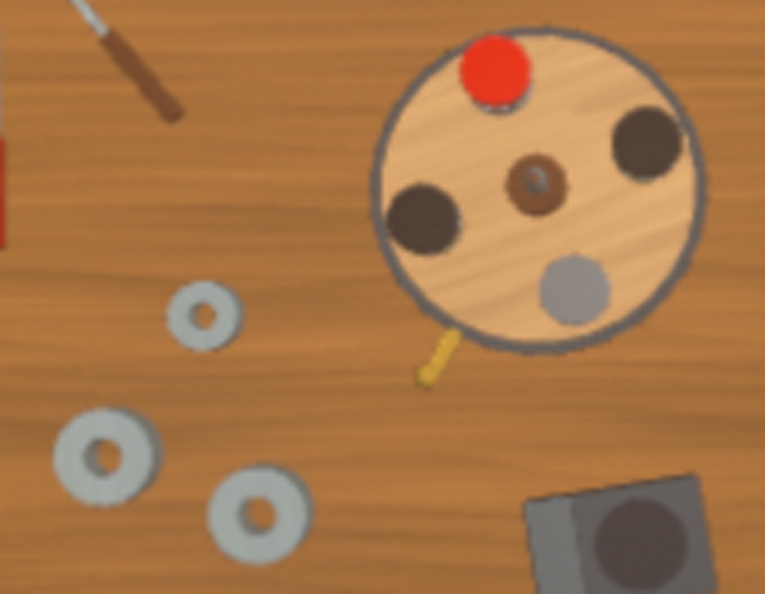

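The small ring at (165,222), about 52 mm across and 30 mm high, is the collar. The other two are about 72 mm across and 40 mm high, so they are decoys. I refine the collar, shaft and pointer from both views before moving.

```bash
python3 - <<'E'
from h import *
f=load('top');hsv=cv2.cvtColor(f['color'],cv2.COLOR_BGR2HSV).astype(int);P=cloud(f)
print(f['color'][214:231,165].tolist()); print(f['color'][221,155:177].tolist())
m=(hsv[...,1]<80)&(P[...,2]>25)
w=np.zeros_like(m);w[210:235,150:182]=1
ys,xs=np.nonzero(m&w); e=cv2.minEnclosingCircle(onplane(f,np.c_[xs,ys],30)[:,:2].astype(np.float32)); print('collar top',e)
g=load('scene');hs=cv2.cvtColor(g['color'],cv2.COLOR_BGR2HSV).astype(int);Q=cloud(g)
# scene points near collar top, and disc
for nm,PP in(('top',P),('scene',Q)):
    s=(np.hypot(PP[...,0]-451,PP[...,1]-279)<45)&(PP[...,2]>26)&(PP[...,2]<36)
    c,r=cv2.minEnclosingCircle(PP[s][:,:2].astype(np.float32)); print(nm,'collar depth',c,r,np.median(PP[s],0))
    s=(np.hypot(PP[...,0]-545,PP[...,1]-36)<20)&(PP[...,2]>85); print(nm,'shaft',s.sum(),np.median(PP[s],0))
    s=(np.hypot(PP[...,0]-405,PP[...,1]-115)<22)&(PP[...,2]>38); print(nm,'pin',s.sum(),np.median(PP[s],0))
    s=(np.hypot(PP[...,0]-545,PP[...,1]-36)<135)&(PP[...,2]>101)&(PP[...,2]<111)
    n,l=cv2.connectedComponents(s.astype(np.uint8))
    for i in range(1,n):
        q=PP[l==i]
        if len(q)>50: print(' lid',len(q),cv2.minEnclosingCircle(q[:,:2].astype(np.float32)),q.mean(0))
    s=(np.hypot(PP[...,0]-545,PP[...,1]-36)<135)&(PP[...,2]>24)&(PP[...,2]<32)
    q=PP[s][:,:2].astype(np.float32); print(' disc',cv2.minEnclosingCircle(q))
E
```

```text
[[152, 159, 161], [160, 165, 160], [162, 166, 160], [160, 164, 159], [134, 141, 144], [80, 113, 152], [63, 112, 166], [63, 112, 166], [63, 112, 165], [68, 116, 167], [97, 123, 152], [154, 160, 158], [160, 164, 159], [160, 164, 160], [156, 162, 159], [127, 146, 162], [74, 119, 170]]
[[62, 114, 170], [81, 120, 166], [132, 148, 162], [158, 166, 162], [160, 166, 161], [159, 163, 159], [146, 152, 149], [119, 126, 129], [93, 114, 135], [72, 111, 157], [63, 112, 166], [63, 112, 165], [79, 113, 151], [143, 152, 156], [161, 166, 161], [161, 166, 161], [160, 164, 159], [143, 149, 147], [114, 124, 129], [82, 113, 148], [64, 110, 161], [62, 110, 165]]
collar top ((451.4881896972656, 280.1534729003906), 25.87687110900879)
top collar depth (451.6145935058594, 280.68963623046875) 25.77950096130371 [449.90328138 279.25894374  30.0644776 ]
top shaft 20 [544.22007537  34.85655182 118.16196234]
top pin 24 [407.05398066 116.95613609  50.4561872 ]
 lid 192 ((622.6295166015625, 63.885902404785156), 24.775789260864258) [622.98447422  63.45847725 105.7331074 ]
 lid 194 ((572.2421264648438, -41.1102066040039
[... 388 characters left out ...]
81, 279.3717041015625) 27.48470115661621 [456.67067279 278.69005589  30.35500502]
scene shaft 76 [551.76249283  34.1141908  106.20999533]
scene pin 27 [411.99035192 114.67539984  48.57957302]
 lid 186 ((468.90570068359375, 7.659444332122803), 26.93986701965332) [471.49932102   9.13735253 105.88589418]
 lid 187 ((519.76318359375, 113.9749755859375), 26.022605895996094) [522.19556129 112.88036069 106.22670636]
 lid 225 ((574.1890258789062, -42.385833740234375), 26.473033905029297) [575.74909331 -41.52618861 106.19760051]
 lid 227 ((623.062255859375, 62.85657501220703), 26.56930160522461) [625.68667666  62.35048679 106.20818827]
 disc ((547.1048583984375, 36.04690170288086), 116.18309783935547)
```

Request:
step_arm:
  moves:
    - [[0.015,0.0467,0],[0,0,0.045],0]
    - [[0.015,0.0467,0],[0,0,0.045],0]
    - [[0.015,0.0467,0],[0,0,0.045],0]
    - [[0.015,0.0467,0],[0,0,0.045],0]
    - [[0.015,0.0467,0],[0,0,0.045],0]
    - [[0.015,0.0467,0],[0,0,0.045],0]
    - [[0.015,0.0467,0],[0,0,0.045],0]
    - [[0.015,0.0467,0],[0,0,0.045],0]

```text
time_s: 0.9
tool_pos: [316.0, -138.3, 231.2]
tool_rot: [-3.141, 0.0, -2.415]
contact_force: [1.7, -0.2, -0.3]
width: 1.0
gripper_force: 0.0
```

Request:
step_arm:
  moves:
    - [[0.015,0.0467,0],[0,0,0.045],0]
    - [[0.015,0.0467,0],[0,0,0.045],0]
    - [[0.015,0.0467,0],[0,0,0.045],0]
    - [[0.015,0.0467,0],[0,0,0.045],0]
    - [[0.015,0.0467,0],[0,0,0.045],0]
    - [[0.015,0.0467,0],[0,0,0.045],0]
    - [[0.015,0.0467,0],[0,0,0.045],0]
    - [[0.015,0.0467,0],[0,0,0.045],0]

```text
time_s: 1.7
tool_pos: [436.2, 235.4, 231.0]
tool_rot: [3.141, -0.0, -2.054]
contact_force: [0.7, -0.8, 0.4]
width: 0.995
gripper_force: 0.0
```

Request:
step_arm:
  moves:
    - [[0.015,0.0467,0],[0,0,0.045],0]
    - [[0,0,0],[0,0,0],0]
    - [[0,0,0],[0,0,0],0]

```text
time_s: 2.0
tool_pos: [451.0, 280.8, 229.9]
tool_rot: [3.141, -0.003, -2.011]
contact_force: [-0.4, 0.2, -0.5]
width: 0.996
gripper_force: 0.0
```

Request:
step_arm:
  moves:
    - [[0,0,-0.045],[0,0,0],0]
    - [[0,0,-0.045],[0,0,0],0]
    - [[0,0,-0.045],[0,0,0],0]
    - [[0,0,-0.045],[0,0,0],0]
    - [[0,0,-0.02],[0,0,0],0]
    - [[0,0,-0.015],[0,0,0],0]
    - [[0,0,-0.01],[0,0,0],0]
    - [[0,0,0],[0,0,0],0]

```text
time_s: 2.8
tool_pos: [450.6, 278.9, 5.6]
tool_rot: [3.141, -0.002, -2.013]
contact_force: [-0.5, 0.3, -0.2]
width: 1.0
gripper_force: 0.0
```

Request:
step_arm:
  moves:
    - [[0,0,0],[0,0,0],0.3]
    - [[0,0,0],[0,0,0],0.36]
    - [[0,0,0],[0,0,0],0.42]
    - [[0,0,0],[0,0,0],0.48]
    - [[0,0,0],[0,0,0],0.5]
    - [[0,0,0],[0,0,0],0.5]
  squeeze: 20

```text
time_s: 3.4
tool_pos: [451.9, 280.5, 7.6]
tool_rot: [-3.14, 0.002, -2.011]
contact_force: [0.2, -1.6, 6.2]
width: 0.586
gripper_force: 21.0
```

Request:
step_arm:
  moves:
    - [[0,0,0],[0,0,0],0.25]
    - [[0,0,0],[0,0,0],0.15]
    - [[0,0,0],[0,0,-0.1428],0.15]
    - [[0,0,0],[0,0,-0.1428],0.15]
    - [[0,0,0],[0,0,-0.1428],0.15]
    - [[0,0,0],[0,0,-0.1428],0.15]
    - [[0,0,0],[0,0,-0.1428],0.15]
    - [[0,0,0],[0,0,-0.1428],0.15]

```text
time_s: 4.2
tool_pos: [451.1, 280.1, 6.1]
tool_rot: [-3.142, -0.0, -2.875]
contact_force: [0.4, 0.7, -0.1]
width: 0.848
gripper_force: 0.0
```

Request:
step_arm:
  moves:
    - [[0,0,0],[0,0,-0.1428],0.15]
    - [[0,0,0],[0,0,-0.1428],0.15]
    - [[0,0,0],[0,0,-0.1428],0.15]
    - [[0,0,0],[0,0,-0.1428],0.15]
    - [[0,0,0],[0,0,-0.1428],0.15]
    - [[0,0,0],[0,0,0],0.15]
    - [[0,0,0],[0,0,0],0.3]
    - [[0,0,0],[0,0,0],0.36]

```text
time_s: 5.0
tool_pos: [451.2, 280.1, 6.2]
tool_rot: [-3.141, -0.0, 2.703]
contact_force: [0.2, 0.2, -0.8]
width: 0.643
gripper_force: 0.0
```

Request:
step_arm:
  moves:
    - [[0,0,0],[0,0,0],0.42]
    - [[0,0,0],[0,0,0],0.48]
    - [[0,0,0],[0,0,0],0.55]
    - [[0,0,0],[0,0,0],0.6]
    - [[0,0,0],[0,0,0],0.6]
  squeeze: 50

```text
time_s: 5.5
tool_pos: [451.4, 280.4, 6.9]
tool_rot: [3.141, 0.0, 2.702]
contact_force: [-3.0, -0.6, 5.1]
width: 0.598
gripper_force: 51.8
```

Request:
step_arm:
  moves:
    - [[0,0,0.02],[0,0,0],0.6]
    - [[0,0,0.045],[0,0,0],0.6]
    - [[0,0,0.045],[0,0,0],0.6]
    - [[0,0,0.03],[0,0,0],0.6]
    - [[0,0,0],[0,0,0],0.6]
    - [[0,0,0],[0,0,0],0.6]

```text
time_s: 6.1
tool_pos: [450.5, 279.9, 145.4]
tool_rot: [-3.141, -0.001, 2.701]
contact_force: [-0.2, -0.2, -4.2]
width: 0.594
gripper_force: 53.7
```

Request:
step_arm:
  moves:
    - [[0.0157,-0.0406,0.005],[0,0,0],0.6]
    - [[0.0157,-0.0406,0.005],[0,0,0],0.6]
    - [[0.0157,-0.0406,0.005],[0,0,0],0.6]
    - [[0.0157,-0.0406,0],[0,0,0],0.6]
    - [[0.0157,-0.0406,0],[0,0,0],0.6]
    - [[0.0157,-0.0406,0],[0,0,0],0.6]
    - [[0,0,0],[0,0,0],0.6]
    - [[0,0,0],[0,0,0],0.6]

```text
time_s: 6.9
tool_pos: [544.2, 35.2, 158.5]
tool_rot: [-3.139, -0.004, 2.698]
contact_force: [-0.9, -0.6, -4.3]
width: 0.597
gripper_force: 53.9
```

```bash
python3 - <<'E'
from h import *
for n,(a,b,c,d) in (('top',(150,250,190,300)),('scene',(130,280,190,350))):
    f=shot(n); cv2.imwrite(f'pics/{n}1.png',cv2.resize(f['color'][a:b,c:d],None,fx=5 if n=='top' else 4,fy=5 if n=='top' else 4,interpolation=cv2.INTER_CUBIC))
s=get_state();print(s['tool_pos'],s['tool_rot'],s['contact_force'])
E
```

```text
[544.36858617  36.80420067 159.49481353] [-3.13979210e+00 -2.90144101e-03  2.70083424e+00] [-0.61523355  0.19687251 -3.65868916]
```

View pics/scene1.png

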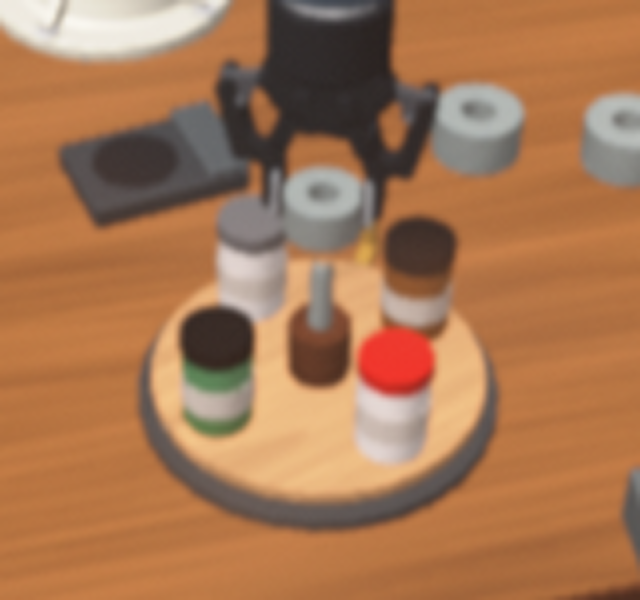

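```bash
python3 - <<'E'
from h import *
g=load('scene');P=cloud(g);hs=cv2.cvtColor(g['color'],cv2.COLOR_BGR2HSV).astype(int)
w=np.zeros(P.shape[:2],bool);w[168:195,258:284]=1
G=g['color'].astype(int)
m=w&(hs[...,1]<60)&(hs[...,2]>95)
ys,xs=np.nonzero(m); print(xs.min(),xs.max(),ys.min(),ys.max(),m.sum())
t=m&(np.abs(P[...,2]-np.nanpercentile(P[m][:,2],90))<6)
print('z pct',np.nanpercentile(P[m][:,2],[2,10,50,90,98]))
for row in range(170,195): print(row,[int(v) for v in hs[row,258:284,2]])
s=(np.hypot(P[...,0]-547,P[...,1]-36)<25)&(P[...,2]>80)&(P[...,2]<135);s[:193]=0
ys,xs=np.nonzero(s);print('shaft px',xs.min(),xs.max(),ys.min(),xs[ys<203].mean())
for row in range(190,212): print(row,[int(v) for v in hs[row,262:280,1]])
E
```

```text
258 283 172 194 446
z pct [ 89.95550152 157.13471952 178.83600122 184.75205301 195.89419731]
170 [52, 52, 62, 104, 152, 174, 177, 177, 176, 175, 174, 175, 175, 176, 176, 176, 176, 178, 178, 175, 163, 139, 98, 61, 51, 50]
171 [63, 64, 66, 103, 154, 175, 177, 179, 177, 176, 176, 177, 177, 176, 175, 175, 177, 178, 178, 178, 174, 159, 118, 73, 53, 51]
172 [91, 90, 77, 105, 155, 176, 177, 177, 177, 175, 176, 177, 176, 176, 174, 175, 175, 176, 176, 178, 179, 171, 136, 87, 57, 51]
173 [116, 113, 87, 104, 154, 175, 176, 176, 175, 175, 176, 178, 179, 178, 177, 175, 176, 176, 178, 180, 183, 179, 155, 105, 64, 54]
174 [126, 121, 93, 110, 155, 175, 177, 178, 179, 178, 177, 177, 179, 178, 179, 182, 181, 180, 177, 180, 182, 181, 162, 121, 79, 60]
175 [126, 120, 100, 124, 162, 178, 182, 182, 179, 173, 164, 161, 160, 164, 170, 176, 181, 182, 182, 181, 179, 176, 160, 135, 107, 75]
176 [123, 119, 110, 143, 173, 182, 184, 183, 173, 155, 141, 136, 139, 144, 154, 162, 172, 180, 182, 183, 181, 170, 153, 143, 127, 90]
177 [123, 116, 114, 155, 178, 184, 183, 180, 165, 138, 119, 119, 127, 135, 140, 147, 160,
[... 3606 characters left out ...]
120, 121, 121, 112, 78, 33, 14, 15, 22, 64, 107, 119, 120, 119, 119, 119, 117]
205 [115, 121, 122, 128, 116, 76, 31, 13, 13, 22, 60, 108, 122, 123, 120, 118, 117, 116]
206 [117, 123, 128, 134, 115, 65, 23, 13, 15, 21, 54, 109, 132, 129, 123, 118, 118, 118]
207 [121, 130, 137, 141, 109, 49, 18, 13, 13, 21, 50, 108, 140, 138, 129, 122, 120, 118]
208 [128, 137, 146, 145, 101, 38, 14, 13, 14, 19, 48, 109, 143, 146, 138, 130, 123, 119]
209 [134, 144, 150, 147, 100, 36, 11, 9, 14, 21, 55, 111, 146, 152, 147, 135, 125, 119]
210 [137, 148, 153, 148, 106, 45, 18, 13, 16, 26, 64, 117, 147, 153, 150, 137, 125, 118]
211 [138, 152, 153, 150, 122, 75, 41, 26, 28, 45, 85, 131, 148, 152, 151, 138, 125, 117]
```

```bash
python3 - <<'E'
from h import *
g=load('scene')
for z in (183,185,187): print(z,onplane(g,[[270.3,177.6]],z)[0])
for r in (195,196): print(onplane(g,[[269.9,r]],125)[0])
print(onplane(g,[[269.8,205]],100)[0])
E
```

```text
183 [547.69022576  35.21042795 183.        ]
185 [550.076893    34.45692415 185.        ]
187 [552.46356024  33.70342035 187.        ]
[547.78505641  35.7716768  125.        ]
[551.60185902  34.66167909 125.        ]
[558.58902286  33.06411672 100.        ]
```

Request:
step_arm:
  moves:
    - [[0,0,-0.015],[0,0,0],0.6]
    - [[0,0,-0.013],[0,0,0],0.6]
    - [[0,0,-0.003],[0,0,0],0.6]
    - [[0,0,-0.003],[0,0,0],0.6]
    - [[0,0,-0.003],[0,0,0],0.6]
    - [[0,0,0],[0,0,0],0.6]

```text
time_s: 7.6
tool_pos: [545.4, 36.8, 124.3]
tool_rot: [3.142, 0.0, 2.701]
contact_force: [-0.0, -0.7, -4.1]
width: 0.593
gripper_force: 53.9
```

Request:
step_arm:
  moves:
    - [[0,0,-0.003],[0,0,0],0.6]
    - [[0,0,-0.003],[0,0,0],0.6]
    - [[0,0,0],[0,0,0],0.6]

```text
time_s: 7.9
tool_pos: [545.1, 36.4, 117.8]
tool_rot: [-3.141, -0.001, 2.7]
contact_force: [0.2, -0.3, -3.4]
width: 0.593
gripper_force: 53.9
```

Request:
step_arm:
  moves:
    - [[0,0,-0.006],[0,0,0],0.6]
    - [[0,0,-0.006],[0,0,0],0.6]
    - [[0,0,-0.006],[0,0,0],0.6]
    - [[0,0,-0.006],[0,0,0],0.6]
    - [[0,0,-0.006],[0,0,0],0.6]
    - [[0,0,-0.006],[0,0,0],0.6]
    - [[0,0,-0.002],[0,0,0],0.6]
    - [[0,0,0],[0,0,0],0.6]

```text
time_s: 8.7
tool_pos: [545.2, 36.4, 79.8]
tool_rot: [-3.141, -0.001, 2.701]
contact_force: [-0.3, -0.1, -3.0]
width: 0.593
gripper_force: 53.9
```

Request:
step_arm:
  moves:
    - [[0,0,-0.002],[0,0,0],0.6]
    - [[0,0,0],[0,0,0],0.6]
    - [[0,0,0],[0,0,0],0.6]

```text
time_s: 9.0
tool_pos: [545.6, 36.5, 78.5]
tool_rot: [3.141, 0.0, 2.701]
contact_force: [-0.7, -0.1, -3.6]
width: 0.591
gripper_force: 53.9
```

Request:
step_arm:
  moves:
    - [[0,0,-0.001],[0,0,0],0.6]
    - [[0,0,0],[0,0,0],0.6]
    - [[0,0,0],[0,0,0],0.6]

```text
time_s: 9.3
tool_pos: [545.4, 36.5, 77.3]
tool_rot: [-3.142, -0.0, 2.701]
contact_force: [0.2, -0.2, -3.3]
width: 0.592
gripper_force: 53.9
```

Request:
step_arm:
  moves:
    - [[0,0,-0.001],[0,0,0],0.6]
    - [[0,0,0],[0,0,0],0.6]
    - [[0,0,0],[0,0,0],0.6]

```text
time_s: 9.6
tool_pos: [545.6, 36.5, 76.9]
tool_rot: [3.141, 0.001, 2.701]
contact_force: [-2.6, 0.4, 3.1]
width: 0.593
gripper_force: 54.4
```

Request:
step_arm:
  moves:
    - [[0,0,-0.001],[0,0,0],0.6]
    - [[0,0,0],[0,0,0],0.6]
    - [[0,0,0],[0,0,0],0.6]

```text
time_s: 9.9
tool_pos: [545.6, 36.5, 76.8]
tool_rot: [3.141, 0.001, 2.701]
contact_force: [-5.3, 1.0, 9.7]
width: 0.593
gripper_force: 55.1
```

Request:
step_arm:
  moves:
    - [[0,0,0],[0,0,0],0.38]
    - [[0,0,0],[0,0,0],0.32]
    - [[0,0,0],[0,0,0],0.26]
    - [[0,0,0],[0,0,0],0.22]
    - [[0,0,0],[0,0,0],0.2]
    - [[0,0,0],[0,0,0],0.2]
    - [[0,0,0],[0,0,0],0.2]

```text
time_s: 10.6
tool_pos: [545.5, 36.5, 75.2]
tool_rot: [-3.142, -0.0, 2.701]
contact_force: [0.1, -0.4, -0.7]
width: 0.806
gripper_force: 0.0
```

Request:
step_arm:
  moves:
    - [[0,0,0.01],[0,0,0],0.2]
    - [[0,0,0.02],[0,0,0],0.2]
    - [[0,0,0.03],[0,0,0],0.2]
    - [[0,0,0.03],[0,0,0],0.2]
    - [[0,0,0],[0,0,0.13],0]
    - [[0,0,0],[0,0,0.13],0]
    - [[0,0,0],[0,0,0.13],0]

```text
time_s: 11.3
tool_pos: [545.6, 36.6, 166.5]
tool_rot: [3.141, 0.001, 3.096]
contact_force: [-0.0, -0.3, 0.7]
width: 0.997
gripper_force: 0.0
```

Request:
step_arm:
  moves:
    - [[0.0258,0.009,0],[0,0,0.13],0]
    - [[0.0258,0.009,0],[0,0,0.13],0]
    - [[0.0258,0.009,0],[0,0,0.13],0]
    - [[0,0,0],[0,0,0],0]
    - [[0,0,0],[0,0,0],0]

```text
time_s: 11.8
tool_pos: [623.0, 63.6, 165.3]
tool_rot: [-3.142, -0.0, -2.804]
contact_force: [-0.4, 0.2, 0.2]
width: 1.003
gripper_force: 0.0
```

```bash
python3 - <<'E'
from h import *
g=shot('scene'); a=cv2.resize(g['color'][130:280,190:350],None,fx=4,fy=4,interpolation=cv2.INTER_CUBIC);cv2.imwrite('pics/s2.png',a)
P=cloud(g)
s=(np.hypot(P[...,0]-547,P[...,1]-36)<35)&(P[...,2]>95)&(P[...,2]<105)
c,r=cv2.minEnclosingCircle(P[s][:,:2].astype(np.float32));print(c,r,np.median(P[s][:,2]))
st=get_state();print(st['tool_pos'],st['tool_rot'],st['q'])
E
```

```text
(547.6485595703125, 36.597171783447266) 27.108129501342773 100.06466210951089
[622.61962378  63.36948991 165.6380215 ] [-3.14152461e+00 -1.49257292e-05 -2.80375568e+00] [ 3.50753834e-01  4.29518886e-01  1.93102911e-01  6.97870919e-05
 -1.33439616e+00 -1.58372953e+00]
```

View pics/s2.png

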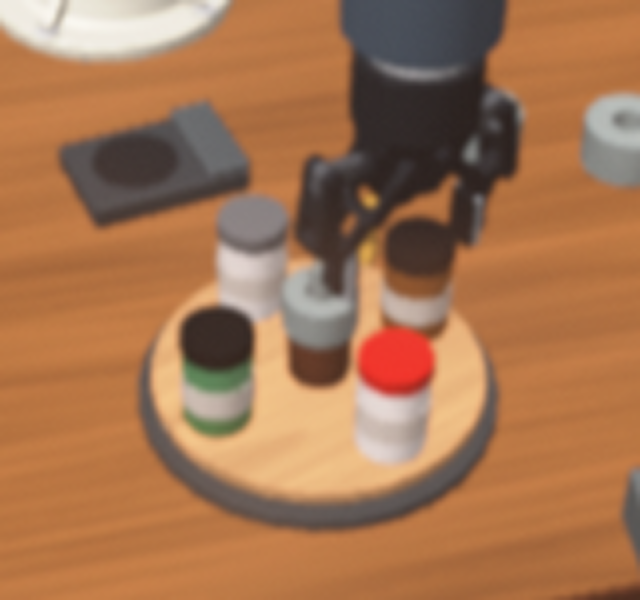

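The collar sits on the hub at crop (320,300), with its top at 100 mm as expected. Next I lower onto the red jar and grip it tangentially.

Request:
step_arm:
  moves:
    - [[0,0,-0.03],[0,0,0],0]
    - [[0,0,-0.03],[0,0,0],0]
    - [[0,0,-0.015],[0,0,0],0]
    - [[0,0,-0.01],[0,0,0],0]
    - [[0,0,0],[0,0,0],0]
    - [[0,0,0],[0,0,0],0.25]
    - [[0,0,0],[0,0,0],0.33]
    - [[0,0,0],[0,0,0],0.38]
  squeeze: 20

```text
time_s: 12.65
tool_pos: [623.4, 63.6, 81.4]
tool_rot: [-3.141, 0.002, -2.803]
contact_force: [-0.6, -0.0, 0.3]
width: 0.622
gripper_force: 0.0
```

Request:
step_arm:
  moves:
    - [[0,0,0],[0,0,0],0.42]
    - [[0,0,0],[0,0,0],0.46]
    - [[0,0,0],[0,0,0],0.55]
    - [[0,0,0],[0,0,0],0.6]
    - [[0,0,0],[0,0,0],0.6]
  squeeze: 40

```text
time_s: 13.15
tool_pos: [623.4, 63.6, 81.5]
tool_rot: [-3.141, 0.002, -2.802]
contact_force: [-1.3, 1.2, 5.2]
width: 0.573
gripper_force: 40.9
```

```bash
python3 - <<'E'
import numpy as np
# arc shifts: axis->tool radius vector (77.4,27.0), 0.1 rad steps, chord directions
r=np.array([77.3,27.0])
for i in range(23):
    c,s=np.cos(.1),np.sin(.1); n=np.array([c*r[0]-s*r[1],s*r[0]+c*r[1]]); print(i+1,np.round((n-r)/1000,4),n.round(1)); r=n
E
```

```text
1 [-0.0031  0.0076] [74.2 34.6]
2 [-0.0038  0.0072] [70.4 41.8]
3 [-0.0045  0.0068] [65.9 48.6]
4 [-0.0052  0.0063] [60.7 55. ]
5 [-0.0058  0.0058] [54.9 60.8]
6 [-0.0063  0.0052] [48.6 65.9]
7 [-0.0068  0.0045] [41.7 70.4]
8 [-0.0072  0.0038] [34.5 74.3]
9 [-0.0076  0.0031] [26.9 77.3]
10 [-0.0079  0.0023] [19.  79.6]
11 [-0.008   0.0015] [11.  81.1]
12 [-0.0082  0.0007] [ 2.8 81.8]
13 [-0.0082 -0.0001] [-5.3 81.7]
14 [-0.0081 -0.0009] [-13.5  80.8]
15 [-0.008  -0.0017] [-21.5  79. ]
16 [-0.0078 -0.0025] [-29.2  76.5]
17 [-0.0075 -0.0033] [-36.7  73.2]
18 [-0.0071 -0.004 ] [-43.9  69.1]
19 [-0.0067 -0.0047] [-50.5  64.4]
20 [-0.0062 -0.0054] [-56.7  59.1]
21 [-0.0056 -0.006 ] [-62.3  53.1]
22 [-0.005  -0.0065] [-67.3  46.6]
23 [-0.0043 -0.007 ] [-71.6  39.7]
```

Request:
step_arm:
  moves:
    - [[-0.0031,0.0076,0],[0,0,0.1],0.6]
    - [[-0.0038,0.0072,0],[0,0,0.1],0.6]
    - [[-0.0045,0.0068,0],[0,0,0.1],0.6]
    - [[-0.0052,0.0063,0],[0,0,0.1],0.6]

```text
time_s: 13.55
tool_pos: [606.6, 91.9, 81.5]
tool_rot: [-3.141, 0.002, -2.399]
contact_force: [-1.9, 1.1, 6.9]
width: 0.565
gripper_force: 41.1
```

Request:
step_arm:
  moves:
    - [[-0.0058,0.0058,0],[0,0,0.1],0.6]
    - [[-0.0063,0.0052,0],[0,0,0.1],0.6]
    - [[-0.0068,0.0045,0],[0,0,0.1],0.6]
    - [[-0.0072,0.0038,0],[0,0,0.1],0.6]
    - [[-0.0076,0.0031,0],[0,0,0.1],0.6]
    - [[-0.0079,0.0023,0],[0,0,0.1],0.6]
    - [[-0.008,0.0015,0],[0,0,0.1],0.6]

```text
time_s: 14.25
tool_pos: [556.8, 118.3, 81.5]
tool_rot: [-3.14, 0.001, -1.699]
contact_force: [-2.4, 1.0, 7.5]
width: 0.572
gripper_force: 41.2
```

Request:
step_arm:
  moves:
    - [[-0.0082,0.0007,0],[0,0,0.1],0.6]
    - [[-0.0082,-0.0001,0],[0,0,0.1],0.6]
    - [[-0.0081,-0.0009,0],[0,0,0.1],0.6]
    - [[-0.008,-0.0017,0],[0,0,0.1],0.6]
    - [[-0.0078,-0.0025,0],[0,0,0.1],0.6]
    - [[-0.0075,-0.0033,0],[0,0,0.1],0.6]
    - [[-0.0071,-0.004,0],[0,0,0.1],0.6]
    - [[-0.0067,-0.0047,0],[0,0,0.1],0.6]

```text
time_s: 15.05
tool_pos: [494.8, 101.6, 81.5]
tool_rot: [-3.14, 0.0, -0.899]
contact_force: [-4.4, 1.5, 8.2]
width: 0.573
gripper_force: 41.3
```

Request:
step_arm:
  moves:
    - [[-0.0062,-0.0054,0],[0,0,0.1],0.6]
    - [[-0.0056,-0.006,0],[0,0,0.1],0.6]
    - [[-0.005,-0.0065,0],[0,0,0.1],0.6]
    - [[-0.0033,-0.0055,0],[0,0,0.077],0.6]
    - [[0,0,0],[0,0,0],0.6]
    - [[0,0,0],[0,0,0],0.6]
    - [[0,0,0],[0,0,0],0.6]

```text
time_s: 15.75
tool_pos: [474.5, 78.4, 81.5]
tool_rot: [-3.14, 0.001, -0.525]
contact_force: [-6.1, 4.2, 10.6]
width: 0.57
gripper_force: 41.5
```

```bash
python3 - <<'E'
from h import *
for n,(a,b,c,d) in (('top',(150,250,190,300)),('scene',(130,280,190,350))):
    f=shot(n); 
    P=cloud(f); hs=cv2.cvtColor(f['color'],cv2.COLOR_BGR2HSV)
    s=(np.hypot(P[...,0]-546,P[...,1]-36)<135)&(P[...,2]>101)&(P[...,2]<111)
    k,l=cv2.connectedComponents(s.astype(np.uint8))
    for i in range(1,k):
        q=P[l==i]
        if len(q)>40: print(n,len(q),cv2.minEnclosingCircle(q[:,:2].astype(np.float32)),hs[l==i].mean(0).round())
    s=(np.hypot(P[...,0]-546,P[...,1]-36)<32)&(P[...,2]>95)&(P[...,2]<104)
    if s.sum()>10: print('collar',cv2.minEnclosingCircle(P[s][:,:2].astype(np.float32)),np.median(P[s][:,2]))
    s=(np.hypot(P[...,0]-407,P[...,1]-116)<22)&(P[...,2]>38); print('pin',s.sum(),np.median(P[s],0))
    cv2.imwrite(f'pics/{n}3.png',cv2.resize(f['color'][a:b,c:d],None,fx=4,fy=4,interpolation=cv2.INTER_CUBIC))
st=get_state();print(st['tool_pos'],st['tool_rot'],st['contact_force'],st['gripper_force'])
E
```

```text
top 190 ((616.19921875, -5.486353874206543), 24.545333862304688) [ 12.  24. 137.]
top 198 ((586.85498046875, 106.81189727783203), 24.84125518798828) [12. 72. 81.]
top 198 ((504.29180908203125, -34.295345306396484), 24.497783660888672) [12. 81. 89.]
collar ((545.3310546875, 36.981712341308594), 25.61086082458496) 99.68937064335546
pin 218 [413.27600543 119.7960837  470.48678813]
scene 208 ((474.945556640625, 79.34815979003906), 37.496543884277344) [  5. 182. 212.]
scene 205 ((507.2018127441406, -35.910888671875), 27.224573135375977) [  9. 102.  74.]
scene 70 ((549.486572265625, 37.61652755737305), 23.59476089477539) [ 29.  11. 167.]
scene 214 ((588.8602294921875, 105.67245483398438), 26.24364471435547) [ 11. 112.  92.]
scene 236 ((618.7726440429688, -5.4735589027404785), 26.76185417175293) [ 67.  21. 140.]
collar ((546.7915649414062, 36.65792465209961), 26.595182418823242) 99.91200810005807
pin 0 [nan nan nan]
[474.52846787  78.44566951  81.45492495] [-3.14031564e+00  5.71873392e-04 -5.25330604e-01] [-7.04817138  3.99469641 10.52035557] 41.54615879058838
  return _methods._mean(a, axis=axis, dtype=dtype,
  ret = um.true_divide(
```

View pics/scene3.png

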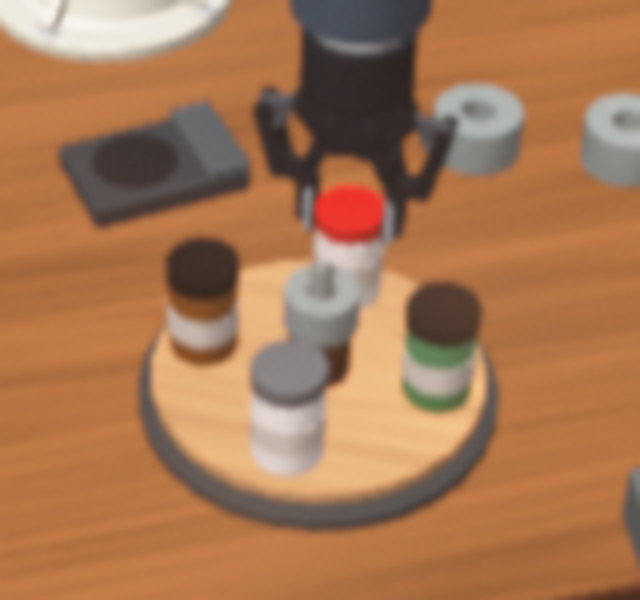

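The picture shows the gripper on the red jar at crop (348,215), with the collar seated. The lids put the jar at 2.61 rad and the pointer is at 2.62 rad, less than 1 mm apart, so I hand in.

```bash
python3 -c "
from station import *
print(hand_in())"
```

```text
the job is handed in; nothing more can be done
None
```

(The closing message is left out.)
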